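# Fit a splined yoke and its retaining washer to a gearbox drive shaft

### The arm

A 6-joint arm with a two-finger parallel gripper is mounted at the origin on the work surface. World frame = base frame: x ahead of the robot, y to its left, z up, the work surface at z = 0. Lengths are in m, angles in rad, forces in N, time in s.
With the tool pointing down it reaches from about 0.25 to 0.775 m from the base axis. Payload 4 kg.
Tool frame: the origin (TCP) lies at the very end of the fingers, on their centre line; the grasp point (between the pads) lies hold_point_z behind it (hold_point_z is the distance from the TCP to the grasp point, in m); z points along the fingers, y is the direction in which the jaws open and shut (so a half turn about z gives the same grasp; the last joint's range is limited). The gripper opens to 94 mm and grips with 3 to 60 N. Pads are 16 mm wide; open, the fingers measure 119 mm over their backs; the gripper's body (75 mm by 177 mm) begins 78 mm behind the grasp point.
Start: joints at [1.197, 0.087, 1.371, -0, 1.684, -0.103], TCP at [0.147, 0.53, 0.183] pointing down, gripper open.
Joint ranges: [-3.1, 3.1], [-0.76, 2.03], [0.27, 2.55], [-1.08, 4.22], [0.17, 2.65], [-2.57, 2.57]. Speed limits (rad/s): [2.79, 2.79, 3.14, 3.14, 3.14, 3.14].

### API

Orientations are given as [roll, pitch, yaw] about the fixed x, y, z axes, in that order (R = Rz(yaw) Ry(pitch) Rx(roll)).
In Python, from bench import * gives the robot as it stands.
- The arm moves only by the tool step_arm, never from a script. Its argument "increments" is text: rows parted by semicolons, each of 6 numbers parted by spaces: the shift along the tool's x, y, z in cm, then the turn, a rotation vector about the tool's x, y, z in rad. A call has 1 to 5 rows; each row shifts and turns the commanded pose from where the row before left it, along the tool's axes as they then stand; what a row does not reach is not made up. A row lasts 1/10 s, in which the tool goes at most 50 mm and 8.59 degrees, less where a joint would pass 70% of its speed; a pose out of reach is approached as far as the arm can. A call is refused whole if a number of a shift passes 5 or a number of a turn 0.15, either way. A call with a gripper value outside its range is refused whole. "claw" is the gripper's target within -1 to 1 (shut at 1, half-way at 0, fully open at -1), set as the call begins (left out, the last holds). The fingers move at their own pace and stop on an object; the grip force is fixed at half the most. Time passes only in rows, so rows that do not move let the fingers close. It gives the time, the measured TCP pose, the force and the opening at its end, in the units of the state.
- get_obs(): the state, without advancing time (a new reading comes with each control period).
- snapshot(name): name is "scene" or "top" or "wrist"; returns the picture (420x560x3 uint8, red, green, blue); there is no depth.
- calibration(name): a dict with "camera_matrix" (3x3 intrinsics, pixels), "k1" (the pictures are not rectified: a ray, as slopes to the right and down, at radius r is drawn at 1 + k1 r^2 times it, then the intrinsics apply), "eye" and "orientation" of the camera in the world; the wrist camera has in their place "tool_from_camera" (4x4, takes a point from camera to tool coordinates, whose origin is the TCP and whose axes are the flange's). Camera axes: x right, y up, looking along -z (the intrinsics and any distortion apply to the point x, -y, -z); pixel columns grow to the right and rows downward; lengths in m; the calibration is good to about 2 mm. A picture is of the moment at which its call begins: read the wrist's pose just before it. calibration takes no time and is no camera call.
- close_job(): hands the job in, once; it reports no verdict.
The state is a dict: "time": time; "joint_positions": joint angles; "qvel": joint speeds; "joint_torque": joint torques, N m; "tool_pos": TCP position; "ee_rot": TCP orientation; "wrist_force": force on the tool from outside, world axes, zero at the start; "wrist_torque": the same for the moment, N m; "width": finger opening in m.
Only numpy, scipy, OpenCV 4.12 (cv2) and the standard library are available. Lean on these libraries where they do the work, as an engineer would, in place of code of your own. Each camera call takes 0.05 s, during which the arm holds its last target. There are 200 camera calls.

### The job

Fit the steel yoke from the blue kit tray onto the splined shaft of the gearbox, ears up: slide it over the stud and, without forcing or dropping it, rock it round to and fro as you press until the teeth mesh and it goes fully home on the shoulder. Then put the brass retaining washer over the stud so that it lies flat inside the yoke. Leave the nut in the tray and do not disturb the other things on the bench.

Things in the scene. Friction and masses are not known exactly. Their poses are not given: they have to be found in the camera images.
- gearbox: Green-primed angle gearbox, aluminium covers, bolted to a dark steel plate 160 x 160 x 12 mm fixed to the bench. Origin: centre of the plate's underside, right below the vertical shaft; z up. A boss with a red plug sticks out 96 mm to its +x, 50 mm up. Housing radius 56 mm; round top cover radius 44 mm, 92 mm up, bolt heads to 97 mm.
- seat (a point): Centre of the shaft's shoulder face, the flat 48 mm disc on which the yoke must come to rest, 104 mm above the bench, on the vertical shaft axis; axes as the gearbox housing. Splines run from here 26 mm up, a stud above them. The shaft can turn about this axis but is stiff (about 0.6 N m), so light rocking of an unmeshed yoke does not carry it along.
- spline_top (a point): Centre of the splines' top end, 26 mm above the seat. 8 equal straight teeth, 45 degrees apart: 35 mm across the teeth, 27 mm across the roots, each 4.6 mm wide, their top ends square but for a 0.5 mm edge break. The angle at which the teeth stand differs each time and is NOT given by this frame or any reading: see it from above or find it by feel.
- stud_tip (a point): Tip of the threaded stud (it acts as a plain pin) on the shaft axis, 66 mm above the seat. 20 mm diameter up to 6 mm below the tip, then tapering to 12 mm at the tip.
- yoke: Loose grey steel yoke, 0.44 to 0.72 kg, standing in the tray, bore down, 76 mm high. Origin: centre of the hub's underside; z up along the bore. Hub round, 56 mm diameter, 36 mm high. Bore from below: 28 mm deep, 8 teeth 45 degrees apart (one on +x), 4 mm wide, 29.6 mm across their inner ends, 37.6 mm across the gaps; meshed play about 6 degrees either way.
- ears (a point): Grasp point of the yoke, midway between its two ears, 60 mm above its underside; axes as the yoke. Ears at +y and -y, each 10 mm thick (y 20 to 30 mm): 60 mm across their flat outer faces, 40 mm clear inside; 32 mm wide in x, 36 to 76 mm up, round-topped, with a 19 mm cross hole at this height. Grip across the outer faces from above. Half a turn looks the same.
- web (a point): Centre of the yoke's web's top face, between the ears, 36 mm above its underside; axes as the yoke. The web is 8 mm thick with a plain 22 mm hole that centres the yoke on the 20 mm stud before the teeth touch; teeth meet teeth when the yoke's underside is 25 to 26 mm above the seat. The washer lies on this face; there fingers have room only on the yoke's +x and -x sides.
- washer: Loose brass retaining washer lying flat in the tray: 34 mm outside diameter, 23 mm hole, 8 mm thick, 45 g. Origin: centre of its underside, z along its axis.
- washer_mid (a point): Centre of the washer, halfway through its thickness (4 mm above its origin), on its axis; either face may be up.
- tray: Blue plastic kit tray fixed to the bench, 220 x 260 mm (x, y), rim 20 mm high, 4 mm wall, floor 4 mm thick with a grey liner. Origin: centre of its underside. The yoke, washer and nut stand on its floor, 4 mm above the bench, at changing places.
- nut: Loose steel hexagon castle nut, 30 mm across flats, 18 mm high, in the tray; a bystander. Origin: centre of its underside.
- tape: Roll of green masking tape lying flat, 100 mm diameter, 24 mm high; a bystander. Origin: centre of its underside.
- jar: Grease jar with a black cap, 60 mm diameter, 60 mm high; a bystander. Origin: centre of its underside.
- wrench: Steel wrench 190 mm long lying on the bench; a bystander. Origin: under its middle.
Not all that is in view belongs to the job. Leave any purple look-alike of the gearbox alone.

How it is judged:
On the way:
1. the yoke is fully home on the shoulder, teeth meshed (z of yoke in the frame of seat below 0.0025 m and horizontal distance between yoke and seat below 0.003 m and angle between yoke's own z axis and vertical below 0.06 rad), for 0.2 s.
At the end, for the whole second after the job is handed in: Yoke on the splines: underside within 2.5 mm of the shoulder, 3 mm of the shaft axis, upright within 3.4 degrees. Washer flat (6 degrees) on the web round the stud, either face up: its middle 37 to 42.5 mm above the yoke's underside, within 4 mm of the axis. Both at rest (all of step 1 and z of yoke in the frame of seat above -0.004 m and z of washer_mid in the frame of yoke between 0.037 and 0.0425 m and horizontal distance between washer_mid and seat below 0.004 m and linear speed of each of yoke, washer below 0.02 m/s and angle between the z axis of washer and the z axis of yoke, either way round below 0.1 rad); the robot touches nothing.
It fails at once if the yoke is forced or hammered onto the gearbox (contact forces between them add up to more than 150 N) (contact force between yoke and gearbox above 150 N).
It fails at once if the yoke is dropped or slammed down the shaft (faster than 0.5 m/s round the stud) (horizontal distance between yoke and seat below 0.015 m and z of yoke in the frame of seat below 0.08 m and linear speed of yoke above 0.5 m/s).
It fails at once if the nut is moved from its place (more than 25 mm) (distance of nut from where it was at the start of the episode above 0.025 m).
It fails at once if the tape, jar or wrench is disturbed (more than 25 mm) (distance of any of tape, jar, wrench from where it was at the start of the episode above 0.025 m).
It also fails if it takes over 67 s, if anything falls off the work surface, if the arm or the gripper's body presses on something with over 40 N, if the wrist force passes 120 N, or if a joint passes its speed limit or range.

## Working session

There is one attempt and no reset: what is moved stays moved. The work goes in short steps, Python scripts to look and compute and a tool call to move; the robot and the scene stay as the last step left them, time stands still between calls to the robot, and variables do not carry over. Pictures are saved under pics/ and viewed, about 8 in all and at most 12, crops included, and the job is handed in when it is done.

Besides the shell and the picture viewer there is one more tool, called in YAML: its name, and indented under it one key for each argument. step_arm: Moves the arm, as the interface text tells. Its arguments: {"type":"object","properties":{"increments":{"type":"string"},"claw":{"type":"number"}},"required":["increments"]}

```bash
ls; mkdir -p pics
python3 - <<'E'
from bench import *
import cv2,numpy as np
o=get_obs();print(o)
a=snapshot("scene");b=snapshot("top")
cv2.imwrite("pics/s.png",a[...,::-1]);cv2.imwrite("pics/t.png",b[...,::-1])
for n in("scene","top","wrist"):print(n,calibration(n))
E
```

```text
pics
{'time': 0.0, 'joint_positions': array([ 1.19689885e+00,  8.79412907e-02,  1.37220037e+00, -3.89596346e-05,
        1.68366110e+00, -1.03120460e-01]), 'qvel': array([ 6.60052378e-04,  7.45862292e-04, -3.31305831e-05, -6.57532763e-04,
        1.17596925e-03,  5.76601921e-04]), 'joint_torque': array([-4.56244015e-04, -3.40171802e+01, -3.02431548e+01,  7.15983007e-02,
        3.27692041e-02, -1.89329717e-04]), 'tool_pos': array([0.14692099, 0.52938479, 0.18133911]), 'ee_rot': array([-3.13939030e+00, -1.88987702e-04,  2.87081109e+00]), 'wrist_force': array([-0.95333799,  0.67901351, -0.23603923]), 'wrist_torque': array([ 0.02096833, -0.01519449,  0.03609235]), 'width': 0.09411212226224613}
scene {'camera_matrix': array([[397.54675556,   0.        , 282.33301437],
       [  0.        , 397.54675556, 207.73998984],
       [  0.        ,   0.        ,   1.        ]]), 'k1': -0.014744068074796429, 'eye': array([1.01105327, 0.73038805, 0.75489047]), 'orientation': array([9.66074254e-01, 1.89960257e-03, 2.54521388e+00])}
top {'camera_matrix': array([[392.18980064,   0.        , 281.30124229],
       [  0.        , 392.18980064, 209.80024166],
       [  0.        ,   0.        ,   1.        ]]), 'k1': -0.033427939203842884, 'eye': array([ 0.26353954, -0.01459472,  1.33779286]), 'orientation': array([ 0.19541399, -0.00590599, -1.55354669])}
wrist {'camera_matrix': array([[306.64027029,   0.        , 284.3169329 ],
       [  0.        , 306.64027029, 209.22219301],
       [  0.        ,   0.        ,   1.        ]]), 'k1': -0.057999457804755884, 'tool_from_camera': array([[ 1.05177922e-03,  9.71390381e-01,  2.37486045e-01,
         6.80596404e-02],
       [ 9.99999442e-01, -1.04436154e-03, -1.57044542e-04,
        -2.70432920e-04],
       [ 9.54697332e-05,  2.37486078e-01, -9.71390938e-01,
        -2.01539369e-01],
       [ 0.00000000e+00,  0.00000000e+00,  0.00000000e+00,
         1.00000000e+00]])}
```

View pics/t.png

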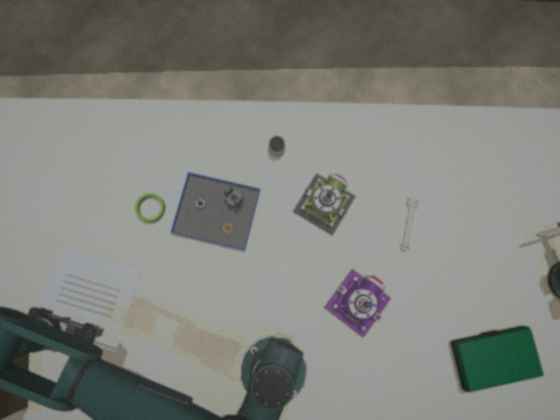

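View pics/s.png

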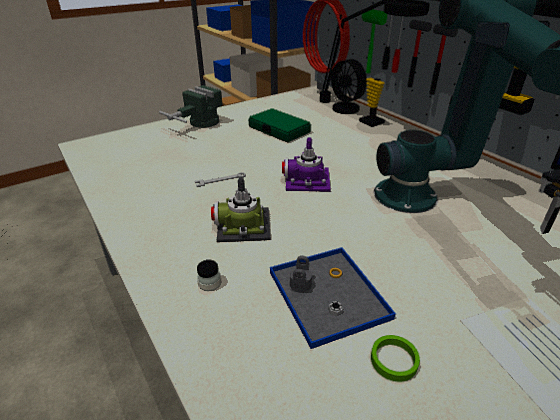

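```bash
python3 -c "
import bench
print([n for n in dir(bench) if n[0]!='_']);print(getattr(bench,'hold_point_z',None))"
```

```text
['IKError', 'calibration', 'close_job', 'get_obs', 'hold_point_z', 'snapshot']
0.0188
```

```bash
cat > h.py <<'E'
from bench import *
import cv2,numpy as np
from scipy.spatial.transform import Rotation as R
def cam(name,obs=None):
    c=calibration(name)
    T=np.eye(4)
    if name=="wrist":
        W=np.eye(4);W[:3,:3]=R.from_euler('xyz',obs["ee_rot"]).as_matrix();W[:3,3]=obs["tool_pos"]
        T=W@c["tool_from_camera"]
    else:
        T[:3,:3]=R.from_euler('xyz',c["orientation"]).as_matrix();T[:3,3]=c["eye"]
    return c,T
def ray(name,uv,obs=None):
    c,T=cam(name,obs)
    p=cv2.undistortPoints(np.array([[uv]],float),c["camera_matrix"],np.array([c["k1"],0,0,0,0.]))[0,0]
    return T[:3,3],T[:3,:3]@np.array([p[0],-p[1],-1])
def atz(name,uv,z,obs=None):
    e,d=ray(name,uv,obs);return e+d*(z-e[2])/d[2]
def proj(name,P,obs=None):
    c,T=cam(name,obs)
    q=(np.atleast_2d(P)-T[:3,3])@T[:3,:3]
    q=q*[1,-1,-1]
    return cv2.projectPoints(q,np.zeros(3),np.zeros(3),c["camera_matrix"],np.array([c["k1"],0,0,0,0.]))[0][:,0]
def toolmove(target,yaw,obs):
    "needed shift in tool axes (cm) and turn (rotvec, tool axes) to a down-pointing pose"
    Rc=R.from_euler('xyz',obs["ee_rot"]);Rt=R.from_euler('xyz',[np.pi,0,yaw])
    return Rc.inv().apply(np.array(target)-obs["tool_pos"])*100,(Rc.inv()*Rt).as_rotvec()
E
python3 - <<'E'
from h import *
np.set_printoptions(precision=4,suppress=True)
for n,t,s,z in(("yoke web?",(233,198),(302,280),.05),("washer",(227,228),(335.5,272),.012),("nut",(201,203),(336,308),.02),("stud",(328,196),(241,181),.17),("jar",(277,143),(208,268),.06),("purple",(363,298),(309,140),.17)):
    print(n,atz("top",t,z),atz("scene",s,z))
E
```

```text
yoke web? [0.556  0.1455 0.05  ] [0.5755 0.1729 0.05  ]
washer [0.4593 0.1664 0.012 ] [0.4606 0.1692 0.012 ]
nut [0.5432 0.2585 0.02  ] [0.5454 0.2697 0.02  ]
stud [ 0.5405 -0.1597  0.17  ] [ 0.5588 -0.149   0.17  ]
jar [0.7505 0.0011 0.06  ] [0.7527 0.0133 0.06  ]
purple [ 0.2368 -0.2604  0.17  ] [ 0.231  -0.2575  0.17  ]
```

step_arm:
  increments: "-3 -1.5 -3 0 0 0;-4.2 -2.2 -1 0 0 0;-4.2 -2.2 -1 0 0 0;-4.2 -2.2 -1 0 0 0;-4.2 -2.2 -1 0 0 0"
  claw: -1

```text
time: 0.6
tool_pos: [0.3112, 0.3762, 0.2525]
ee_rot: [-3.141, -0.0, 2.871]
wrist_force: [-0.1, 0.7, 0.4]
width: 0.0939
```

step_arm:
  increments: "-4.2 -2.2 -1 0 0 0;-4.2 -2.2 -1 0 0 0;-4.2 -2.2 0 0 0 0;-4.2 -2.2 0 0 0 0;-4.2 -2.2 0 0 0 0"

```text
time: 1.1
tool_pos: [0.4843, 0.214, 0.2722]
ee_rot: [3.142, -0.0, 2.871]
wrist_force: [0.5, 0.4, 0.8]
width: 0.0938
```

step_arm:
  increments: "-4.2 -2.2 0 0 0 0;-4.2 -2.2 0 0 0 0;0 0 0 0 0 0;0 0 0 0 0 0"

```text
time: 1.5
tool_pos: [0.5526, 0.1499, 0.2711]
ee_rot: [-3.141, -0.003, 2.869]
wrist_force: [-0.7, 0.7, -0.0]
width: 0.0941
```

Run:
```python
from h import *
o=get_obs();im=snapshot("wrist");np.save("w1.npy",im);import pickle;pickle.dump(o,open("o1.pkl","wb"))
print(o["time"],o["tool_pos"],o["ee_rot"],o["joint_positions"])
cv2.imwrite("pics/w1.png",im[...,::-1])
```

```text
1.5 [0.55258529 0.14992701 0.27112464] [-3.14096978e+00 -2.73133611e-03  2.86872454e+00] [ 1.65535079e-01  1.41101573e-01  1.13733749e+00  6.22369783e-04
  1.86589098e+00 -1.13221379e+00]
```

View pics/w1.png

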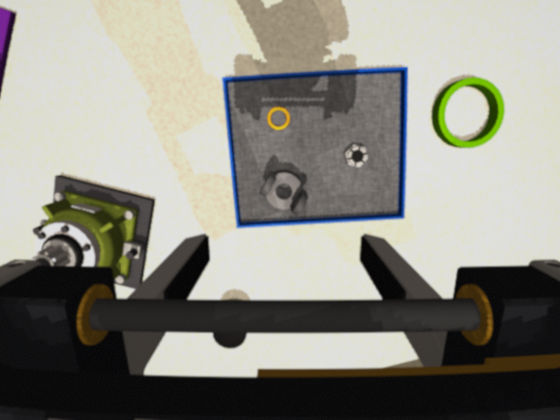

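Run:
```python
from h import *
import pickle;o=pickle.load(open("o1.pkl","rb"));im=np.load("w1.npy")
a=cv2.resize(im[140:230,230:340],None,fx=7,fy=6.6,interpolation=cv2.INTER_CUBIC) if 0 else cv2.resize(im[140:230,230:340],None,fx=7,fy=7,interpolation=cv2.INTER_CUBIC)
a=np.clip(a.astype(float)*1.7,0,255).astype(np.uint8)
cv2.imwrite("pics/c1.png",a[:600,:,::-1])
print(atz("wrist",(284,191),.04,o),atz("wrist",(278,118),.008,o),atz("wrist",(356,155),.02,o))
```

```text
[0.56220358 0.14637526 0.04      ] [0.46096908 0.16544968 0.008     ] [0.54232919 0.2613056  0.02      ]
```

View pics/c1.png

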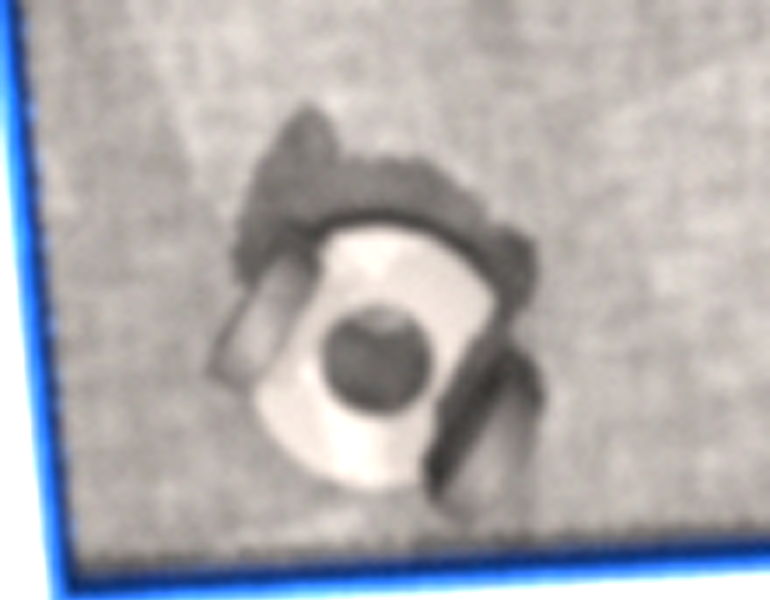

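step_arm:
  increments: "-1.5 -3.7 0 0 0 0;-1.5 -3.7 0 0 0 0;-1.5 -3.7 .5 0 0 0;-1.5 -3.7 1 0 0 0;-1.5 -3.7 1 0 0 0"

```text
time: 2.05
tool_pos: [0.5748, -0.047, 0.2482]
ee_rot: [3.141, 0.002, 2.874]
wrist_force: [1.3, 0.6, 0.2]
width: 0.0942
```

step_arm:
  increments: "-1.5 -3.7 1.2 0 0 0;-1.5 -3.7 1.2 0 0 0;-1.5 -3.7 1.1 0 0 0;0 0 0 0 0 0;0 0 0 0 0 0"

```text
time: 2.55
tool_pos: [0.5885, -0.1654, 0.2123]
ee_rot: [3.141, -0.001, 2.871]
wrist_force: [0.5, 0.0, -0.1]
width: 0.0942
```

Run:
```python
from h import *
o=get_obs();im=snapshot("wrist");np.save("w2.npy",im);import pickle;pickle.dump(o,open("o2.pkl","wb"))
print(o["time"],o["tool_pos"],o["ee_rot"],o["qvel"].round(3))
p=proj("wrist",[.547,-.156,.13],o)[0];print(p)
a=im[120:340,140:430]
a=np.clip(cv2.resize(a,None,fx=2.7,fy=2.7,interpolation=cv2.INTER_CUBIC).astype(float)*1.3,0,255).astype(np.uint8)
cv2.imwrite("pics/c2.png",a[...,::-1])
```

```text
2.55 [ 0.58854782 -0.16539308  0.21231877] [ 3.14056620e+00 -9.39478404e-04  2.87133162e+00] [ 0.029 -0.02  -0.014  0.003  0.002 -0.002]
[282.30504248 162.97595585]
```

View pics/c2.png

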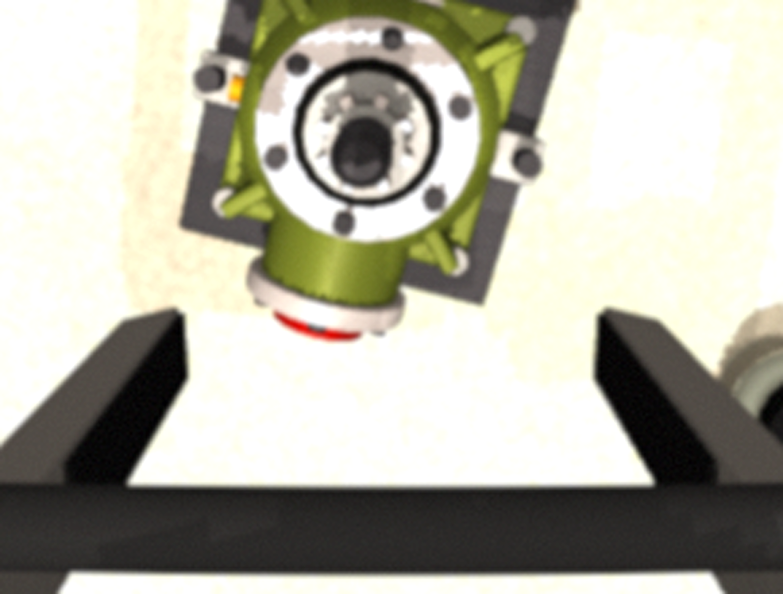

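Run:
```python
from h import *
import pickle;o=pickle.load(open("o2.pkl","rb"));im=np.load("w2.npy")
c=atz("wrist",(140+368.5/2.7,120+128.5/2.7),.092,o);print(c)
for z in(.104,.13,.17):print(z,proj("wrist",[c[0],c[1],z],o)[0])
a=im[135:205,235:320]
a=cv2.resize(a,None,fx=8.5,fy=8.5,interpolation=cv2.INTER_CUBIC).astype(float)
a=np.clip(255*(a/255)**1.3,0,255).astype(np.uint8)
cv2.imwrite("pics/c3.png",a[...,::-1])
```

```text
[ 0.55322219 -0.16426964  0.092     ]
0.104 [276.19646814 168.833226  ]
0.13 [275.49852694 171.87193718]
0.17 [274.14343153 177.77439703]
```

View pics/c3.png

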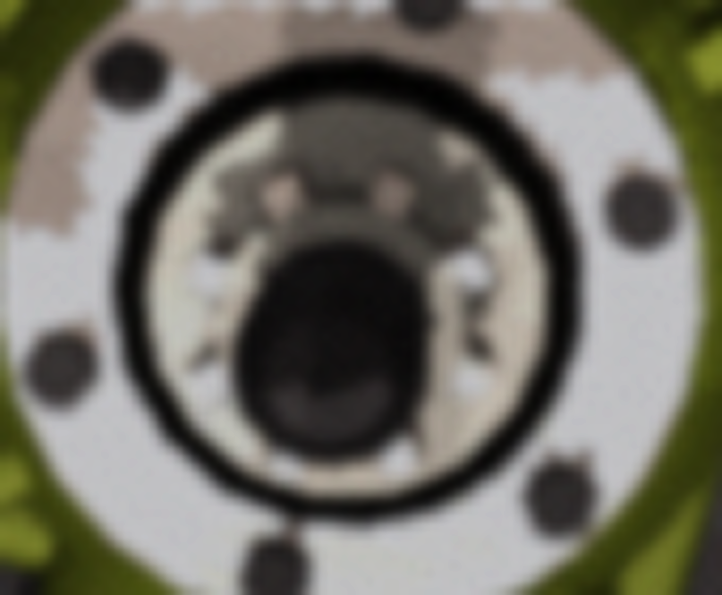

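Run:
```python
from h import *
import pickle;o=pickle.load(open("o2.pkl","rb"))
t=np.array([(210,272),(210,378),(472,270),(474,375),(282,195),(390,193),(285,460),(402,450)])
P=np.array([atz("wrist",(235+u/8.5,135+v/8.5),.13,o)[:2] for u,v in t]);c=P.mean(0)
d=P-c;a=np.degrees(np.arctan2(d[:,1],d[:,0]))
print(c,np.hypot(*d.T),a%45, np.degrees(np.angle(np.exp(8j*np.radians(a)).mean()))/8)
o1=pickle.load(open("o1.pkl","rb"))
E=[atz("wrist",(230+u/7,140+v/7),z,o1)[:2] for u,v,z in((265,312,.078),(492,430,.078),(378,360,.04),(318,262,.04),(262,390,.04),(498,310,.04),(430,450,.04))]
print(E[:3],(E[0]+E[1])/2)
for i,j in((0,1),(4,3),(6,5)):
  v=E[j]-E[i];print(np.degrees(np.arctan2(v[1],v[0])))
```

```text
[ 0.55432654 -0.16499332] [0.01528381 0.01549242 0.01550363 0.01558029 0.01537873 0.01526164
 0.01618622 0.01534976] [ 7.37703241  6.63172594  7.24289712  8.90231273  8.48028289  8.76105443
  6.89514315 10.35734543] 8.078080401954804
[array([0.54183976, 0.13033244]), array([0.5748163 , 0.16518805]), array([0.56280062, 0.14620784])] [0.55832803 0.14776025]
46.586790549331646
140.5688677221153
139.3186273446622
```

step_arm:
  increments: "1.56 4.19 0 0 0 0;1.56 4.19 0 0 0 0;1.56 4.19 0 0 0 0;1.56 4.19 0 0 0 0;1.56 4.19 0 0 0 0"

```text
time: 3.1
tool_pos: [0.5689, 0.0603, 0.2142]
ee_rot: [3.14, 0.002, 2.874]
wrist_force: [0.3, -0.2, 0.0]
width: 0.094
```

step_arm:
  increments: "1.56 4.19 0 0 0 0;1.56 4.19 0 0 0 0;0 0 2 0 0 .116;0 0 2 0 0 .116;0 0 2 0 0 .116"

```text
time: 3.6
tool_pos: [0.5613, 0.1485, 0.1536]
ee_rot: [3.139, 0.002, 2.523]
wrist_force: [-0.3, 0.1, -0.3]
width: 0.0944
```

step_arm:
  increments: "0 0 2 0 0 .115;0 0 0 0 0 0;0 0 0 0 0 0"

```text
time: 3.9
tool_pos: [0.5616, 0.1468, 0.1336]
ee_rot: [3.141, 0.0, 2.413]
wrist_force: [0.3, 0.3, 0.9]
width: 0.094
```

Run:
```python
from h import *
o=get_obs();im=snapshot("wrist");np.save("w3.npy",im);import pickle;pickle.dump(o,open("o3.pkl","wb"))
print(o["time"],o["tool_pos"],o["ee_rot"],toolmove([.562,.1465,.13],np.radians(138),o))
print(proj("wrist",[[.562,.1465,.04],[.562,.1465,.08]],o))
a=im[150:350,130:430]
a=np.clip(cv2.resize(a,None,fx=2.6,fy=2.6,interpolation=cv2.INTER_CUBIC).astype(float)*1.6,0,255).astype(np.uint8)
cv2.imwrite("pics/c4.png",a[...,::-1])
```

```text
3.9 [0.56164496 0.14678441 0.13363235] [3.14050124e+00 4.08585420e-04 2.41254714e+00] (array([-0.04527736,  0.00204306,  0.36325592]), array([0.00109223, 0.00040641, 0.00399299]))
[[284.21446155 205.51911579]
 [284.25593049 216.02094663]]
```

View pics/c4.png

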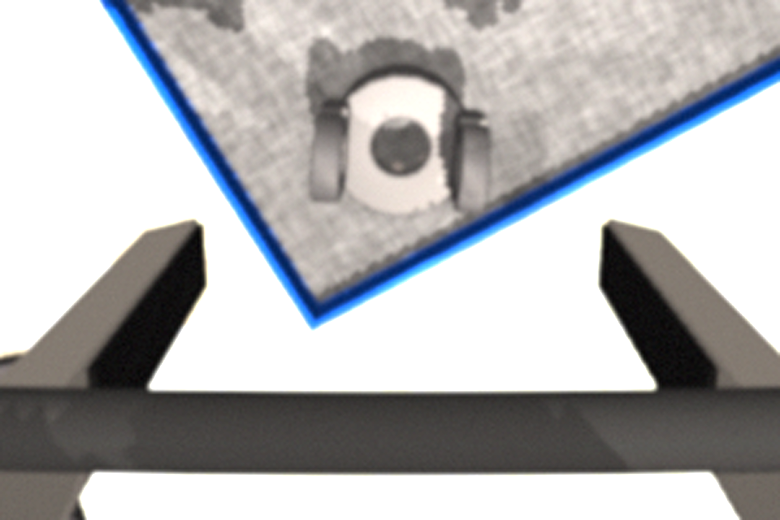

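step_arm:
  increments: "0 0 2.5 0 0 0;0 0 2.5 0 0 0;0 0 2.4 0 0 0;0 0 1.4 0 0 0;0 0 0 0 0 0"

```text
time: 4.45
tool_pos: [0.5612, 0.1453, 0.0434]
ee_rot: [-3.14, -0.002, 2.409]
wrist_force: [0.2, 0.8, 0.1]
width: 0.0943
```

step_arm:
  increments: "0 0 0 0 0 0;0 0 0 0 0 0;0 0 0 0 0 0;0 0 0 0 0 0;0 0 0 0 0 0"
  claw: 1

```text
time: 4.95
tool_pos: [0.5625, 0.1452, 0.0453]
ee_rot: [3.141, 0.001, 2.408]
wrist_force: [-0.7, -0.9, 1.7]
width: 0.06
```

step_arm:
  increments: "0 0 0 0 0 0;0 0 0 0 0 0"

```text
time: 5.15
tool_pos: [0.5625, 0.1452, 0.0453]
ee_rot: [3.141, 0.001, 2.408]
wrist_force: [-0.3, -1.4, 4.1]
width: 0.0602
```

step_arm:
  increments: "0 0 -2 0 0 0;0 0 -4 0 0 0;0 0 -5 0 0 0;0 0 -5 0 0 0;0 0 -4.2 0 0 0"

```text
time: 5.65
tool_pos: [0.5615, 0.1453, 0.2466]
ee_rot: [-3.14, -0.002, 2.408]
wrist_force: [1.4, 0.4, -6.9]
width: 0.0603
```

step_arm:
  increments: "0 0 0 0 0 .102;0 0 0 0 0 .102;0 0 0 0 0 .101;0 0 0 0 0 0;0 0 0 0 0 0"

```text
time: 6.15
tool_pos: [0.5615, 0.1452, 0.2442]
ee_rot: [-3.138, -0.002, 2.105]
wrist_force: [0.0, -0.5, -5.9]
width: 0.0596
```

Run:
```python
from h import *
o=get_obs();print(o["time"],o["tool_pos"],o["ee_rot"],o["wrist_force"],o["width"],toolmove([.5543,-.165,.245],np.radians(120.5),o))
```

```text
6.15 [0.56146012 0.14519098 0.24421976] [-3.13797521e+00 -1.64540384e-03  2.10500851e+00] [ 0.00839705 -0.53640457 -5.8538312 ] 0.05964360890288911 (array([-26.33247743, -16.4103631 ,  -0.06198874]), array([-0.00361899, -0.00164199,  0.00188974]))
```

step_arm:
  increments: "-2 -1.25 0 0 0 0;-3.8 -2.3 0 0 0 0;-4 -2.5 0 0 0 0;-4 -2.5 0 0 0 0;-4 -2.5 0 0 0 0"

```text
time: 6.65
tool_pos: [0.5567, -0.0657, 0.2456]
ee_rot: [-3.141, -0.001, 2.105]
wrist_force: [0.8, -0.5, -5.8]
width: 0.0602
```

step_arm:
  increments: "-3.8 -2.4 0 0 0 0;-3 -1.86 0 0 0 0;-1.73 -1.1 0 0 0 0;0 0 0 0 0 0;0 0 0 0 0 0"

```text
time: 7.15
tool_pos: [0.5539, -0.1649, 0.2454]
ee_rot: [-3.141, -0.002, 2.103]
wrist_force: [0.5, -0.1, -7.3]
width: 0.0602
```

Run:
```python
from h import *
o=get_obs();print(o["time"],o["tool_pos"],o["ee_rot"],o["wrist_force"],o["wrist_torque"],o["width"],toolmove([.5543,-.165,.245],np.radians(120.5),o))
im=snapshot("wrist");im2=snapshot("scene")
a=cv2.resize(im[120:330,180:390],(480,480),interpolation=cv2.INTER_CUBIC)
p=proj("scene",[.554,-.165,.17])[0].astype(int)
b=cv2.resize(im2[p[1]-60:p[1]+80,p[0]-46:p[0]+46],(315,480),interpolation=cv2.INTER_CUBIC)
a=np.clip(np.hstack([a,b])*1.4,0,255).astype(np.uint8)
cv2.imwrite("pics/c5.png",a[...,::-1])
```

```text
7.15 [ 0.55392342 -0.16487811  0.24544037] [-3.14110923e+00 -2.39259083e-03  2.10299193e+00] [ 0.5398778  -0.05840705 -7.32546578] [-0.04039932  0.02268395  0.00795834] 0.06022095773169622 (array([-0.02971679,  0.02628586,  0.04395309]), array([-0.00048327, -0.00239262, -0.00012924]))
```

View pics/c5.png

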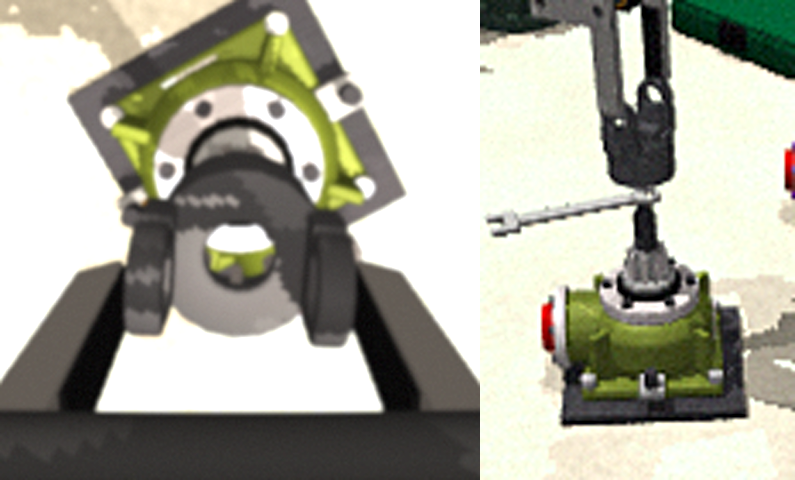

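step_arm:
  increments: "0 0 1.5 0 0 0;0 0 2 0 0 0;0 0 1.5 0 0 0;0 0 .5 0 0 0;0 0 0 0 0 0"

```text
time: 7.75
tool_pos: [0.5538, -0.1641, 0.1903]
ee_rot: [-3.14, -0.002, 2.104]
wrist_force: [-0.5, 0.5, -6.4]
width: 0.0601
```

step_arm:
  increments: "0 0 .2 0 0 0;0 0 .2 0 0 0;0 0 .2 0 0 0;0 0 0 0 0 0"

```text
time: 8.15
tool_pos: [0.5543, -0.165, 0.1855]
ee_rot: [3.141, 0.0, 2.103]
wrist_force: [-1.7, -0.1, -5.7]
width: 0.0601
```

step_arm:
  increments: "0 0 .2 0 0 0;0 0 .2 0 0 0;0 0 0 0 0 0"

```text
time: 8.45
tool_pos: [0.554, -0.1648, 0.181]
ee_rot: [-3.141, -0.001, 2.103]
wrist_force: [0.4, 0.1, -7.2]
width: 0.0602
```

step_arm:
  increments: "0 0 .2 0 0 0;0 0 .2 0 0 0;0 0 0 0 0 0"

```text
time: 8.75
tool_pos: [0.5541, -0.1649, 0.177]
ee_rot: [-3.141, -0.001, 2.103]
wrist_force: [1.2, 0.4, -6.7]
width: 0.0604
```

step_arm:
  increments: "0 0 .15 0 0 0;0 0 .15 0 0 0;0 0 0 0 0 0"

```text
time: 9.05
tool_pos: [0.5542, -0.1649, 0.1742]
ee_rot: [-3.141, -0.0, 2.103]
wrist_force: [-0.5, -0.0, -5.6]
width: 0.0602
```

step_arm:
  increments: "0 0 .15 0 0 0;0 0 .1 0 0 0;0 0 0 0 0 0"

```text
time: 9.35
tool_pos: [0.5542, -0.1649, 0.1717]
ee_rot: [-3.141, -0.0, 2.103]
wrist_force: [0.6, -0.2, -5.7]
width: 0.0599
```

step_arm:
  increments: "0 0 .1 0 0 0;0 0 .1 0 0 0;0 0 0 0 0 0"

```text
time: 9.65
tool_pos: [0.5542, -0.1649, 0.1698]
ee_rot: [-3.142, -0.0, 2.103]
wrist_force: [0.1, -0.1, -6.9]
width: 0.0597
```

step_arm:
  increments: "0 0 .1 0 0 0;0 0 .1 0 0 0;0 0 0 0 0 0"

```text
time: 9.95
tool_pos: [0.5542, -0.1649, 0.1678]
ee_rot: [-3.142, -0.0, 2.103]
wrist_force: [0.3, -1.2, -5.7]
width: 0.0601
```

step_arm:
  increments: "0 0 .1 0 0 0;0 0 .1 0 0 0;0 0 0 0 0 0"

```text
time: 10.25
tool_pos: [0.5542, -0.1649, 0.1657]
ee_rot: [-3.141, -0.0, 2.103]
wrist_force: [0.2, 0.1, -5.5]
width: 0.0599
```

step_arm:
  increments: "0 0 .15 0 0 0;0 0 .15 0 0 0;0 0 0 0 0 0"

```text
time: 10.55
tool_pos: [0.5542, -0.1649, 0.1626]
ee_rot: [-3.141, -0.0, 2.103]
wrist_force: [-0.1, -1.2, -6.7]
width: 0.0602
```

step_arm:
  increments: "0 0 .15 0 0 0;0 0 .15 0 0 0;0 0 0 0 0 0"

```text
time: 10.85
tool_pos: [0.5542, -0.1649, 0.1596]
ee_rot: [-3.141, -0.0, 2.103]
wrist_force: [0.2, -1.0, -6.0]
width: 0.0604
```

Meshed without contact force; on to the shoulder.

step_arm:
  increments: "0 0 .2 0 0 0;0 0 .2 0 0 0;0 0 0 0 0 0"

```text
time: 11.15
tool_pos: [0.5541, -0.1649, 0.1555]
ee_rot: [-3.141, -0.001, 2.103]
wrist_force: [-0.9, -0.7, -6.4]
width: 0.0602
```

step_arm:
  increments: "0 0 .2 0 0 0;0 0 .2 0 0 0;0 0 0 0 0 0"

```text
time: 11.45
tool_pos: [0.5541, -0.1649, 0.1515]
ee_rot: [-3.141, -0.001, 2.103]
wrist_force: [0.2, -1.5, -6.4]
width: 0.0597
```

step_arm:
  increments: "0 0 .15 0 0 0;0 0 .15 0 0 0;0 0 0 0 0 0"

```text
time: 11.75
tool_pos: [0.5542, -0.1649, 0.1487]
ee_rot: [-3.141, -0.0, 2.103]
wrist_force: [-1.0, -1.2, -6.4]
width: 0.0602
```

step_arm:
  increments: "0 0 .1 0 0 0;0 0 .1 0 0 0;0 0 0 0 0 0"

```text
time: 12.05
tool_pos: [0.5542, -0.1649, 0.1468]
ee_rot: [-3.141, -0.0, 2.103]
wrist_force: [-0.2, -1.4, -5.7]
width: 0.0603
```

step_arm:
  increments: "0 0 .1 0 0 0;0 0 0 0 0 0"

```text
time: 12.25
tool_pos: [0.5543, -0.1649, 0.1459]
ee_rot: [-3.142, -0.0, 2.103]
wrist_force: [-0.9, -1.6, -5.9]
width: 0.0603
```

step_arm:
  increments: "0 0 .07 0 0 0;0 0 0 0 0 0"

```text
time: 12.45
tool_pos: [0.5544, -0.1651, 0.1455]
ee_rot: [3.141, 0.0, 2.103]
wrist_force: [-0.8, -1.8, -4.2]
width: 0.0599
```

step_arm:
  increments: "0 0 .06 0 0 0;0 0 0 0 0 0"

```text
time: 12.65
tool_pos: [0.5545, -0.1653, 0.1454]
ee_rot: [3.141, 0.001, 2.103]
wrist_force: [-0.1, -2.3, -1.8]
width: 0.0597
```

step_arm:
  increments: "0 0 .08 0 0 0;0 0 0 0 0 0"

```text
time: 12.85
tool_pos: [0.5546, -0.1654, 0.1453]
ee_rot: [3.141, 0.002, 2.103]
wrist_force: [-2.7, -1.8, 2.3]
width: 0.0598
```

step_arm:
  increments: "0 0 0 0 0 0;0 0 0 0 0 0;0 0 0 0 0 0;0 0 0 0 0 0"
  claw: -0.6

```text
time: 13.25
tool_pos: [0.5545, -0.1644, 0.1437]
ee_rot: [3.141, -0.001, 2.103]
wrist_force: [0.8, 0.3, -0.6]
width: 0.0752
```

step_arm:
  increments: "0 0 -1 0 0 0;0 0 -4 0 0 0;0 0 -5 0 0 0;0 0 -2 0 0 0;0 0 0 0 0 0"

```text
time: 13.75
tool_pos: [0.5562, -0.1655, 0.2697]
ee_rot: [3.135, 0.008, 2.103]
wrist_force: [0.1, 0.2, -0.1]
width: 0.0748
```

Run:
```python
from h import *
o=get_obs();print(o["time"],o["tool_pos"],o["ee_rot"],o["joint_positions"])
im=snapshot("wrist");np.save("w5.npy",im)
y=np.array([.5543,-.165]);t=np.radians(120.5)
print(proj("wrist",[[*y,.14],[*y,.17]],o))
print(toolmove([.461,.1658,.245],np.radians(30.5),o))
cv2.imwrite("pics/c6.png",np.clip(cv2.resize(im[110:350,150:430],(700,600),interpolation=cv2.INTER_CUBIC)*1.4,0,255).astype(np.uint8)[...,::-1])
```

```text
13.75 [ 0.55616524 -0.16549223  0.26973813] [3.13506162 0.00802617 2.10300145] [-3.87124742e-01  1.47333851e-01  1.13308071e+00  3.40123261e-04
  1.85083564e+00 -9.19260373e-01]
[[282.12341198 195.62709464]
 [282.11880845 201.6605261 ]]
(array([33.39492163,  8.5960322 ,  2.26204197]), array([1.14329266e-02, 1.17495455e-03, 1.57068696e+00]))
```

View pics/c6.png

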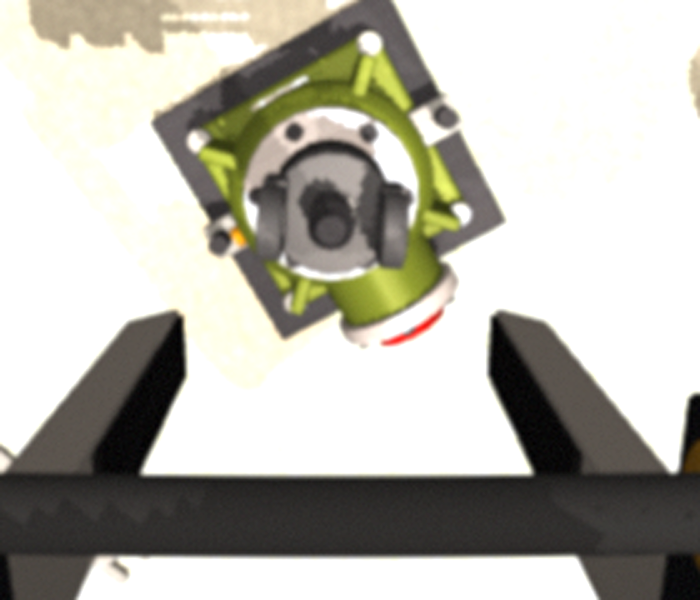

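step_arm:
  increments: "2.3 .6 0 0 0 0;4.3 1.1 0 0 0 0;4.5 1.2 0 0 0 0;4.5 1.2 0 0 0 0;4.5 1.2 0 0 0 0"
  claw: -1

```text
time: 14.3
tool_pos: [0.4962, 0.0368, 0.2609]
ee_rot: [-3.138, -0.003, 2.102]
wrist_force: [0.9, 0.5, -0.9]
width: 0.0938
```

step_arm:
  increments: "4.5 1.2 0 0 0 0;4.5 1.1 0 0 0 0;3 .7 0 0 0 0;1.3 .3 0 0 0 0;0 0 1 0 0 .143"

```text
time: 14.8
tool_pos: [0.4585, 0.1679, 0.2533]
ee_rot: [-3.141, -0.0, 1.959]
wrist_force: [0.2, -0.9, 1.1]
width: 0.0939
```

step_arm:
  increments: "0 0 1 0 0 .143;0 0 1 0 0 .143;0 0 1 0 0 .143;0 0 1 0 0 .143;0 0 1 0 0 .143"

```text
time: 15.3
tool_pos: [0.4586, 0.1654, 0.2016]
ee_rot: [-3.139, 0.002, 1.238]
wrist_force: [0.3, 0.5, 0.1]
width: 0.0941
```

step_arm:
  increments: "0 0 1 0 0 .143;0 0 1 0 0 .143;0 0 1 0 0 .143;0 0 2 0 0 .143;0 0 2 0 0 .141"

```text
time: 15.8
tool_pos: [0.4587, 0.1654, 0.1317]
ee_rot: [-3.142, 0.002, 0.525]
wrist_force: [0.2, 0.1, 0.2]
width: 0.0939
```

step_arm:
  increments: "0 0 1 0 0 0;0 0 0 0 0 0;0 0 0 0 0 0"

```text
time: 16.1
tool_pos: [0.4591, 0.1662, 0.1238]
ee_rot: [-3.142, 0.0, 0.533]
wrist_force: [1.2, 0.3, -0.1]
width: 0.0942
```

Run:
```python
from h import *
o=get_obs();print(o["time"],o["tool_pos"],o["ee_rot"],o["joint_positions"])
im=snapshot("wrist");np.save("w6.npy",im);cv2.imwrite("pics/w6.png",im[...,::-1])
hsv=cv2.cvtColor(im,cv2.COLOR_RGB2HSV);m=cv2.inRange(hsv,(14,110,60),(35,255,255))
n,l,s,c=cv2.connectedComponentsWithStats(m)
for i in range(1,n):
  if s[i,4]>30:print(s[i],c[i])
p=proj("wrist",[.461,.1658,.010],o)[0];print(p)
for i in range(1,n):
  if s[i,4]>30:
    b=s[i];u=(b[0]+b[2]/2-.5,b[1]+b[3]/2-.5);P=atz("wrist",u,.010,o);print(P,toolmove([P[0],P[1],.006],np.radians(30.5),o))
```

```text
16.1 [0.45908325 0.16618154 0.12382629] [-3.14153303e+00  3.92283324e-04  5.33196590e-01] [ 2.31169388e-01 -3.12924282e-02  1.60853342e+00 -5.97627898e-05
  1.56474393e+00  1.26876951e+00]
[269 184  33  33 519] [285.11368015 199.84971098]
[512 238  48  27 549] [539.76684882 250.9417122 ]
[  76  285   37   60 1076] [ 89.77509294 314.0669145 ]
[ 458  285   36   60 1005] [479.24875622 314.40995025]
[ 258  355  302   22 2419] [432.82100041 367.90285242]
[284.94844199 200.08646579]
[0.46110749 0.16580069 0.01      ] (array([ 0.15958944,  0.13639099, 11.78255875]), array([-5.94534216e-05,  3.92309271e-04,  8.71155966e-04]))
[ 0.55640615 -0.11180527  0.01      ] (array([-5.74381683, 28.8873707 , 11.78316031]), array([-5.94534216e-05,  3.92309271e-04,  8.71155966e-04]))
[0.22478332 0.29121693 0.01      ] (array([-13.8175656 , -22.67638054,  11.78940195]), array([-5.94534216e-05,  3.92309271e-04,  8.71155966e-04]))
[ 0.45702311 -0.10158894  0.01      ] (array([-13.78326615,  22.95602618,  11.7866677 ]), array([-5.94534216e-05,  3.92309271e-04,  8.71155966e-04]))
[ 0.35842142 -0.07390954  0.01      ] (array([-20.86779901,  15.56049941,  11.7898878 ]), array([-5.94534216e-05,  3.92309271e-04,  8.71155966e-04]))
```

step_arm:
  increments: ".16 .14 2 0 0 0;0 0 3 0 0 0;0 0 3 0 0 0;0 0 2 0 0 0;0 0 1 0 0 0"

```text
time: 16.65
tool_pos: [0.4606, 0.166, 0.0128]
ee_rot: [-3.141, 0.001, 0.533]
wrist_force: [0.9, -0.2, 0.9]
width: 0.094
```

step_arm:
  increments: "0 0 .3 0 0 0;0 0 .3 0 0 0;0 0 0 0 0 0;0 0 0 0 0 0"

```text
time: 17.05
tool_pos: [0.4621, 0.1664, 0.0091]
ee_rot: [3.141, -0.002, 0.532]
wrist_force: [0.5, 0.1, 0.0]
width: 0.0938
```

step_arm:
  increments: "0 0 .2 0 0 0;0 0 0 0 0 0;0 0 0 0 0 0"

```text
time: 17.35
tool_pos: [0.4611, 0.1662, 0.006]
ee_rot: [3.142, -0.0, 0.532]
wrist_force: [0.0, 0.4, -0.1]
width: 0.0941
```

step_arm:
  increments: "0 0 0 0 0 0;0 0 0 0 0 0;0 0 0 0 0 0;0 0 0 0 0 0;0 0 0 0 0 0"
  claw: 1

```text
time: 17.85
tool_pos: [0.4611, 0.1662, 0.0059]
ee_rot: [-3.141, -0.0, 0.532]
wrist_force: [-1.2, 0.1, 0.1]
width: 0.0576
```

step_arm:
  increments: "0 0 0 0 0 0;0 0 0 0 0 0;0 0 0 0 0 0;0 0 0 0 0 0"

```text
time: 18.25
tool_pos: [0.4611, 0.1662, 0.0059]
ee_rot: [-3.142, -0.0, 0.532]
wrist_force: [-0.5, -0.6, 1.0]
width: 0.0253
```

step_arm:
  increments: "0 0 -1 0 0 0;0 0 -3 0 0 0;0 0 -5 0 0 0;0 0 -5 0 0 0;0 0 -5 0 0 0"

```text
time: 18.75
tool_pos: [0.4607, 0.1661, 0.1986]
ee_rot: [3.141, -0.001, 0.532]
wrist_force: [1.2, -0.8, -0.5]
width: 0.0003
```

Run:
```python
from h import *
o=get_obs();print(o["time"],o["tool_pos"],o["ee_rot"],o["width"],o["wrist_force"])
print(toolmove([.5544,-.165,.20],np.radians(30.5),o))
```

```text
18.75 [0.46070332 0.166088   0.19860964] [ 3.14141550e+00 -8.83230415e-04  5.31831260e-01] 0.00030772418321499493 [ 1.1964602  -0.78040174 -0.46388679]
(array([-8.71423213, 33.28730907, -0.14083605]), array([ 0.00017737, -0.00088319, -0.00049424]))
```

Run:
```python
from h import *
o=get_obs()
im=snapshot("wrist")
cv2.imwrite("pics/w7.png",im[...,::-1])
```

```text
(no output)
```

View pics/w7.png

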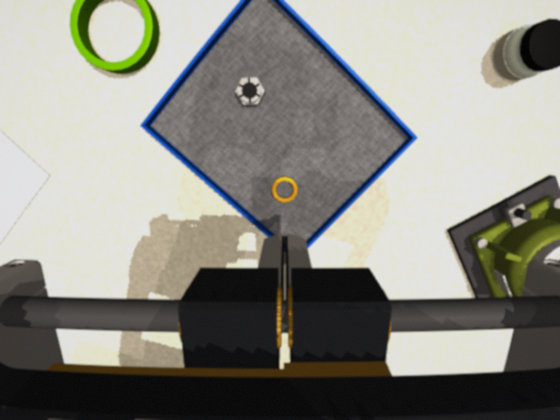

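```bash
cat >> h.py <<'E'
def washer(o,z=.010):
    im=snapshot("wrist");m=cv2.inRange(cv2.cvtColor(im,cv2.COLOR_RGB2HSV),(14,110,60),(35,255,255))
    n,l,s,c=cv2.connectedComponentsWithStats(m)
    for b in s[1:]:
        if b[4]>60 and .8<b[2]/b[3]<1.25:
            u=(b[0]+b[2]/2-.5,b[1]+b[3]/2-.5);print("blob",b,atz("wrist",u,z,o))
            for e in((b[0]-.5,u[1]),(b[0]+b[2]-.5,u[1])):print(atz("wrist",e,z,o)[:2])
E
python3 - <<'E'
from h import *
o=get_obs();print(o["tool_pos"]);washer(o)
E
```

```text
[0.4652076  0.16717981 0.2090099 ]
blob [270 181  26  26 342] [0.46132909 0.16565486 0.01      ]
[0.45257911 0.18053048]
[0.47008651 0.15077532]
blob [517 200  27  25 304] [ 0.61619476 -0.14784685  0.01      ]
[ 0.60571276 -0.12997988]
[ 0.62685758 -0.16602488]
blob [ 497  226   63   71 1547] [ 0.55823984 -0.19494003  0.01      ]
[ 0.53375024 -0.15147881]
[ 0.58363605 -0.24033796]
```

Run:
```python
from h import *
o=get_obs();print(o["time"],o["tool_pos"],o["ee_rot"],toolmove([.4613,.1657,.010],np.radians(30.5),o))
```

```text
18.85 [0.46534318 0.16720123 0.20595994] [ 3.13638697 -0.01705556  0.53190216] (array([-0.75874064, -0.17763333, 19.58524359]), array([ 0.00520916, -0.01705442, -0.00046764]))
```

step_arm:
  increments: "0 0 0 0 0 0;0 0 0 0 0 0;0 0 0 0 0 0;0 0 0 0 0 0;0 0 0 0 0 0"
  claw: -0.3

```text
time: 19.35
tool_pos: [0.4605, 0.166, 0.1946]
ee_rot: [-3.141, 0.002, 0.532]
wrist_force: [0.1, -0.7, -0.8]
width: 0.037
```

step_arm:
  increments: "0 0 0 0 0 0;0 0 0 0 0 0;0 0 0 0 0 0"

```text
time: 19.65
tool_pos: [0.4611, 0.1661, 0.1958]
ee_rot: [-3.142, 0.0, 0.532]
wrist_force: [-0.3, 0.1, 0.0]
width: 0.0595
```

step_arm:
  increments: "0 0 3 0 0 0;0 0 4 0 0 0;0 0 4 0 0 0;0 0 4 0 0 0;0 0 2 0 0 0"

```text
time: 20.15
tool_pos: [0.4584, 0.1655, 0.022]
ee_rot: [-3.14, 0.006, 0.532]
wrist_force: [-0.3, 0.5, 0.1]
width: 0.0611
```

step_arm:
  increments: "0 0 1 0 0 0;0 0 .4 0 0 0;0 0 .2 0 0 0;0 0 0 0 0 0;0 0 0 0 0 0"

```text
time: 20.65
tool_pos: [0.4622, 0.1665, 0.0113]
ee_rot: [3.141, -0.003, 0.532]
wrist_force: [-0.2, 1.0, -0.3]
width: 0.0614
```

step_arm:
  increments: "0 0 .2 0 0 0;0 0 .1 0 0 0;0 0 .1 0 0 0;0 0 0 0 0 0;0 0 0 0 0 0"

```text
time: 21.15
tool_pos: [0.461, 0.1661, 0.0058]
ee_rot: [-3.141, 0.0, 0.532]
wrist_force: [-0.4, 0.1, -0.5]
width: 0.0612
```

step_arm:
  increments: "0 0 .1 0 0 0;0 0 0 0 0 0;0 0 0 0 0 0"

```text
time: 21.45
tool_pos: [0.461, 0.1662, 0.0048]
ee_rot: [-3.141, 0.0, 0.532]
wrist_force: [0.1, -0.1, 0.4]
width: 0.0613
```

step_arm:
  increments: "0 0 .1 0 0 0;0 0 0 0 0 0;0 0 0 0 0 0"

```text
time: 21.75
tool_pos: [0.461, 0.1662, 0.0038]
ee_rot: [-3.141, 0.0, 0.532]
wrist_force: [-0.6, 0.4, 0.5]
width: 0.0612
```

step_arm:
  increments: "0 0 .05 0 0 0;0 0 0 0 0 0;0 0 0 0 0 0"

```text
time: 22.05
tool_pos: [0.4611, 0.1662, 0.0034]
ee_rot: [-3.142, -0.0, 0.532]
wrist_force: [0.2, 0.6, -0.2]
width: 0.0608
```

step_arm:
  increments: "0 0 .1 0 0 0;0 0 0 0 0 0;0 0 0 0 0 0"

```text
time: 22.35
tool_pos: [0.461, 0.1662, 0.0023]
ee_rot: [-3.141, 0.0, 0.532]
wrist_force: [-0.3, 0.4, 0.2]
width: 0.0612
```

step_arm:
  increments: "0 0 .07 0 0 0;0 0 0 0 0 0;0 0 0 0 0 0"

```text
time: 22.65
tool_pos: [0.461, 0.1662, 0.0017]
ee_rot: [-3.142, -0.0, 0.532]
wrist_force: [-0.6, 0.7, 0.5]
width: 0.0611
```

step_arm:
  increments: "0 0 .1 0 0 0;0 0 0 0 0 0;0 0 0 0 0 0"

```text
time: 22.95
tool_pos: [0.461, 0.1662, 0.0006]
ee_rot: [-3.141, 0.0, 0.532]
wrist_force: [-0.8, 0.1, -0.3]
width: 0.0614
```

step_arm:
  increments: "0 0 .1 0 0 0;0 0 0 0 0 0;0 0 0 0 0 0"

```text
time: 23.25
tool_pos: [0.461, 0.1662, -0.0004]
ee_rot: [-3.142, 0.0, 0.532]
wrist_force: [0.3, 0.9, -0.2]
width: 0.0616
```

step_arm:
  increments: "0 0 .1 0 0 0;0 0 0 0 0 0;0 0 0 0 0 0"

```text
time: 23.55
tool_pos: [0.461, 0.1661, -0.0014]
ee_rot: [-3.142, 0.0, 0.532]
wrist_force: [-0.3, -0.6, 0.8]
width: 0.061
```

step_arm:
  increments: "0 0 .1 0 0 0;0 0 0 0 0 0;0 0 0 0 0 0"

```text
time: 23.85
tool_pos: [0.4611, 0.1662, -0.0023]
ee_rot: [-3.142, -0.0, 0.532]
wrist_force: [0.8, -0.2, -0.3]
width: 0.0609
```

step_arm:
  increments: "0 0 .1 0 0 0;0 0 0 0 0 0;0 0 0 0 0 0"

```text
time: 24.15
tool_pos: [0.461, 0.1662, -0.0034]
ee_rot: [-3.141, 0.0, 0.532]
wrist_force: [1.2, 0.6, -0.3]
width: 0.0609
```

step_arm:
  increments: "0 0 .1 0 0 0;0 0 0 0 0 0;0 0 0 0 0 0"

```text
time: 24.45
tool_pos: [0.461, 0.1662, -0.0044]
ee_rot: [-3.142, 0.0, 0.532]
wrist_force: [0.1, 0.9, 0.1]
width: 0.0612
```

step_arm:
  increments: "0 0 .1 0 0 0;0 0 .1 0 0 0;0 0 0 0 0 0"

```text
time: 24.75
tool_pos: [0.4609, 0.1661, -0.0065]
ee_rot: [-3.141, 0.0, 0.532]
wrist_force: [-0.5, -0.1, 0.9]
width: 0.0612
```

step_arm:
  increments: "0 0 .1 0 0 0;0 0 .1 0 0 0;0 0 0 0 0 0"

```text
time: 25.05
tool_pos: [0.4609, 0.1662, -0.0085]
ee_rot: [-3.141, 0.0, 0.532]
wrist_force: [-0.5, 0.1, 0.5]
width: 0.061
```

Run:
```python
from h import *
import pickle;o=pickle.load(open("o1.pkl","rb"))
W=R.from_euler('xyz',o["ee_rot"]).as_matrix()
for x in(.008,-.008):
  for z in(0,-.01,-.02,-.03):
    P=[o["tool_pos"]+W@[x,y,z] for y in(-.047,.047)];print(x,z,proj("wrist",P,o).round(1).tolist())
a=snapshot("scene");p=proj("scene",[.461,.166,.02])[0].astype(int);print(p)
b=cv2.resize(a[p[1]-50:p[1]+40,p[0]-60:p[0]+60],None,fx=6,fy=6,interpolation=cv2.INTER_CUBIC)
cv2.imwrite("pics/c8.png",np.clip(b*1.3,0,255).astype(np.uint8)[...,::-1])
```

```text
0.008 0 [[215.1, 225.2], [351.8, 225.3]]
0.008 -0.01 [[211.7, 229.6], [355.1, 229.7]]
0.008 -0.02 [[208.1, 234.4], [358.7, 234.6]]
0.008 -0.03 [[204.1, 239.7], [362.6, 239.9]]
-0.008 0 [[216.3, 247.1], [350.6, 247.2]]
-0.008 -0.01 [[213.1, 252.4], [353.7, 252.6]]
-0.008 -0.02 [[209.6, 258.3], [357.1, 258.4]]
-0.008 -0.03 [[205.8, 264.7], [360.9, 264.9]]
[334 269]
```

View pics/c8.png

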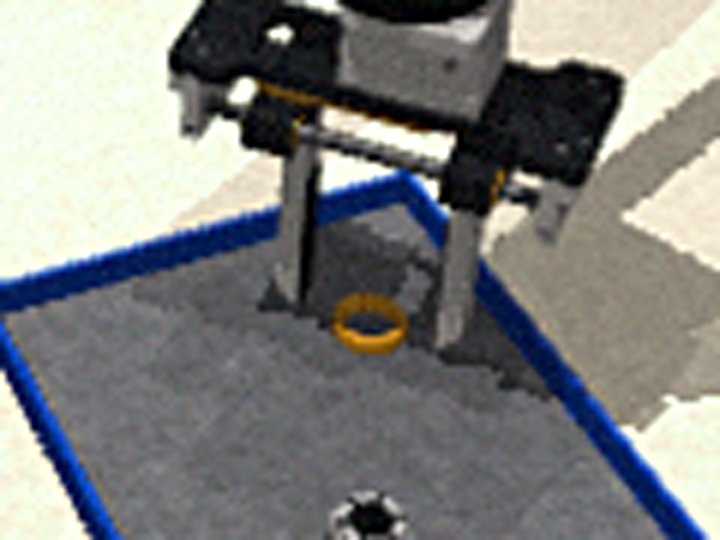

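step_arm:
  increments: "0 0 .1 0 0 0;0 0 .1 0 0 0;0 0 .1 0 0 0;0 0 0 0 0 0"

```text
time: 25.5
tool_pos: [0.4609, 0.1661, -0.0115]
ee_rot: [-3.141, 0.0, 0.532]
wrist_force: [0.7, -0.4, -0.1]
width: 0.0612
```

step_arm:
  increments: "0 0 .1 0 0 0;0 0 .1 0 0 0;0 0 0 0 0 0"

```text
time: 25.8
tool_pos: [0.4609, 0.1661, -0.0135]
ee_rot: [-3.141, 0.0, 0.532]
wrist_force: [0.2, 1.1, -0.0]
width: 0.0609
```

step_arm:
  increments: "0 0 .1 0 0 0;0 0 0 0 0 0;0 0 0 0 0 0"

```text
time: 26.1
tool_pos: [0.461, 0.1662, -0.0144]
ee_rot: [-3.142, 0.0, 0.532]
wrist_force: [-0.8, -0.7, 0.2]
width: 0.061
```

step_arm:
  increments: "0 0 0 0 0 0;0 0 0 0 0 0;0 0 0 0 0 0;0 0 0 0 0 0;0 0 0 0 0 0"
  claw: 1

```text
time: 26.6
tool_pos: [0.4611, 0.1662, -0.0143]
ee_rot: [-3.142, -0.0, 0.532]
wrist_force: [-0.6, -0.2, -0.1]
width: 0.0316
```

step_arm:
  increments: "0 0 0 0 0 0;0 0 0 0 0 0"

```text
time: 26.8
tool_pos: [0.4611, 0.1662, -0.0143]
ee_rot: [-3.142, -0.0, 0.532]
wrist_force: [0.3, -0.7, 0.3]
width: 0.0316
```

step_arm:
  increments: "0 0 -.3 0 0 0;0 0 -1 0 0 0;0 0 -1.5 0 0 0;0 0 -.5 0 0 0;0 0 0 0 0 0"

```text
time: 27.3
tool_pos: [0.4622, 0.1665, 0.0202]
ee_rot: [3.141, -0.003, 0.532]
wrist_force: [1.2, -0.1, 0.1]
width: 0.0316
```

Run:
```python
from h import *
o=get_obs();print(o["tool_pos"],o["width"],o["wrist_force"])
im=snapshot("wrist");m=cv2.inRange(cv2.cvtColor(im,cv2.COLOR_RGB2HSV),(14,110,60),(35,255,255))
n,l,s,c=cv2.connectedComponentsWithStats(m)
print(s[1:][s[1:,4]>40])
W=R.from_euler('xyz',o["ee_rot"]).as_matrix()
print([proj("wrist",[o["tool_pos"]+W@[0,0,z]],o).round(1).tolist() for z in(0,-.02)], proj("wrist",[.4611,.1657,.01],o))
cv2.imwrite("pics/w9.png",np.clip(cv2.resize(im[150:320,170:400],None,fx=3.4,fy=3.4,interpolation=cv2.INTER_CUBIC)*1.3,0,255).astype(np.uint8)[...,::-1])
```

```text
[0.46223327 0.16645433 0.02023235] 0.031635699632880356 [ 1.17230537 -0.13996821  0.08120417]
[[ 258  222   54   54 1473]
 [ 207  286   17   62  602]
 [ 345  286   18   62  565]
 [ 115  360  346   17 3234]]
[[[283.4, 236.4]], [[283.4, 246.7]]] [[283.57185822 233.68013087]]
```

step_arm:
  increments: "0 0 -2 0 0 0;0 0 -4 0 0 0;0 0 -5 0 0 0;0 0 -5 0 0 0;0 0 -3 0 0 0"

```text
time: 27.85
tool_pos: [0.462, 0.1664, 0.2125]
ee_rot: [3.14, -0.005, 0.532]
wrist_force: [0.6, 0.8, -0.5]
width: 0.0315
```

step_arm:
  increments: "0 0 -1 0 0 0;0 0 0 0 0 0;0 0 0 0 0 0;0 0 0 0 0 0"

```text
time: 28.25
tool_pos: [0.4597, 0.1658, 0.2155]
ee_rot: [-3.14, 0.005, 0.532]
wrist_force: [-0.0, -0.7, -0.9]
width: 0.0317
```

Run:
```python
from h import *
o=get_obs();print(o["time"],o["tool_pos"],o["ee_rot"],o["width"])
print(toolmove([.5544,-.165,.215],np.radians(30.5),o))
```

```text
28.25 [0.45974208 0.16584591 0.21553608] [-3.13986883  0.00533224  0.53181956] 0.03165303312080062
(array([-8.61843663, 33.31538677,  0.04213512]), array([-0.00172517,  0.00533181, -0.00051046]))
```

step_arm:
  increments: "-.5 2 0 0 0 0;-1 3.8 0 0 0 0;-1.2 4.5 0 0 0 0;-1.2 4.5 0 0 0 0;-1.2 4.5 0 0 0 0"

```text
time: 28.75
tool_pos: [0.5143, -0.0275, 0.2164]
ee_rot: [-3.139, 0.003, 0.532]
wrist_force: [0.7, -0.0, -0.9]
width: 0.0318
```

step_arm:
  increments: "-1.2 4.5 0 0 0 0;-1 4 0 0 0 0;-.8 3 0 0 0 0;-.4 1.6 0 0 0 0;-.24 .9 0 0 0 0"

```text
time: 29.25
tool_pos: [0.5541, -0.166, 0.2166]
ee_rot: [-3.138, 0.002, 0.531]
wrist_force: [0.0, 0.3, -0.3]
width: 0.0318
```

step_arm:
  increments: "0 0 0 0 0 0;0 0 0 0 0 0;0 0 0 0 0 0;0 0 0 0 0 0"

```text
time: 29.65
tool_pos: [0.5546, -0.164, 0.2191]
ee_rot: [3.141, -0.001, 0.534]
wrist_force: [-0.5, -0.4, -1.0]
width: 0.032
```

Run:
```python
from h import *
o=get_obs();print(o["time"],o["tool_pos"],o["ee_rot"],o["width"])
print(toolmove([.5544,-.165,.165],np.radians(30.5),o))
im=snapshot("wrist")
cv2.imwrite("pics/w10.png",np.clip(cv2.resize(im[150:320,170:400],None,fx=3.4,fy=3.4,interpolation=cv2.INTER_CUBIC)*1.4,0,255).astype(np.uint8)[...,::-1])
```

```text
29.65 [ 0.55461846 -0.1639571   0.21910886] [ 3.14129476e+00 -6.27742987e-04  5.33527606e-01] 0.03195522958718186
(array([-0.07524523,  0.07707321,  5.41086255]), array([ 0.00029752, -0.00062792,  0.00120209]))
```

View pics/w10.png

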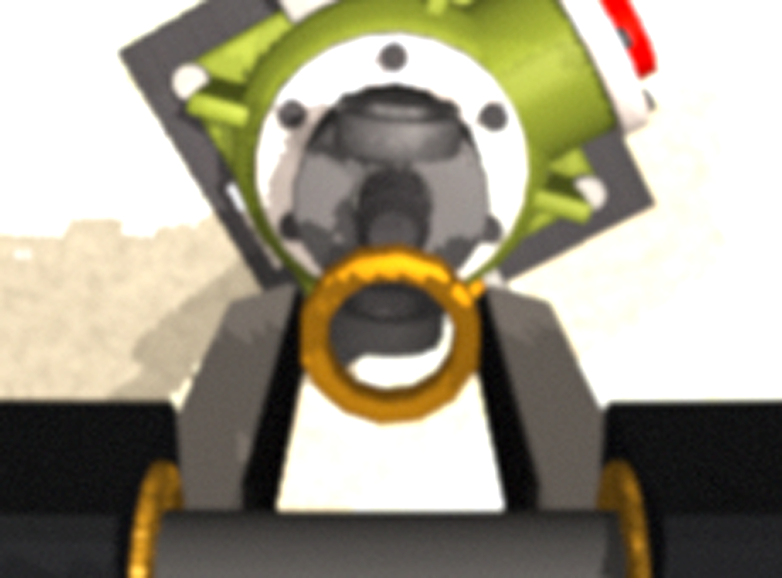

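Run:
```python
from h import *
o=get_obs();print(o["time"],o["tool_pos"],o["ee_rot"])
oo=dict(o);oo["tool_pos"]=np.array([.55462,-.16396,.21911]);oo["ee_rot"]=np.array([3.1413,-.0006,.5335])
f=lambda u,v:(170+u/3.4,150+v/3.4)
zt=oo["tool_pos"][2]
# hole centre of washer top face, outer blob
for z in(.0183,.0223,.0263):print("outer",z,atz("wrist",f(391,333),zt+z,oo))
for z in(.0223,.0263):print("hole",z,atz("wrist",f(391,335),zt+z,oo))
print("stud",atz("wrist",f(392,228),.168,oo))
print(toolmove([.5544,-.165,.17],np.radians(30.5),o))
```

```text
29.7 [ 0.55460791 -0.16418311  0.21909177] [ 3.14122050e+00 -5.34988956e-04  5.33234563e-01]
outer 0.0183 [ 0.55384324 -0.16560806  0.23741   ]
outer 0.0223 [ 0.55514894 -0.16482077  0.24141   ]
outer 0.0263 [ 0.55645463 -0.16403347  0.24541   ]
hole 0.0223 [ 0.55481433 -0.16501912  0.24141   ]
hole 0.0263 [ 0.55612749 -0.1642274   0.24541   ]
stud [ 0.55541124 -0.16520113  0.168     ]
(array([-0.06205493,  0.05795297,  4.90916592]), array([ 0.00037191, -0.00053516,  0.00090904]))
```

step_arm:
  increments: "0 0 1 0 0 0;0 0 1.5 0 0 0;0 0 1.5 0 0 0;0 0 .6 0 0 0;0 0 .4 0 0 0"

```text
time: 30.2
tool_pos: [0.5538, -0.1649, 0.1666]
ee_rot: [-3.139, 0.002, 0.532]
wrist_force: [-1.0, -0.4, -0.1]
width: 0.032
```

step_arm:
  increments: "0 0 .3 0 0 0;0 0 .2 0 0 0;0 0 0 0 0 0;0 0 0 0 0 0"

```text
time: 30.6
tool_pos: [0.5549, -0.1653, 0.1642]
ee_rot: [3.141, -0.001, 0.532]
wrist_force: [0.1, -0.5, -1.0]
width: 0.0315
```

step_arm:
  increments: "0 0 .2 0 0 0;0 0 .2 0 0 0;0 0 .2 0 0 0;0 0 0 0 0 0"

```text
time: 31.0
tool_pos: [0.5544, -0.1651, 0.1571]
ee_rot: [-3.141, 0.0, 0.532]
wrist_force: [0.4, -1.0, -0.8]
width: 0.0317
```

step_arm:
  increments: "0 0 .2 0 0 0;0 0 .2 0 0 0;0 0 .2 0 0 0;0 0 0 0 0 0"

```text
time: 31.4
tool_pos: [0.5544, -0.1651, 0.1511]
ee_rot: [-3.141, 0.0, 0.532]
wrist_force: [0.9, -0.1, -0.8]
width: 0.0316
```

step_arm:
  increments: "0 0 .15 0 0 0;0 0 .15 0 0 0;0 0 0 0 0 0"

```text
time: 31.7
tool_pos: [0.5545, -0.1651, 0.1484]
ee_rot: [-3.141, 0.0, 0.532]
wrist_force: [-0.3, -1.0, -0.8]
width: 0.0314
```

step_arm:
  increments: "0 0 .15 0 0 0;0 0 .15 0 0 0;0 0 0 0 0 0"

```text
time: 32.0
tool_pos: [0.5544, -0.1651, 0.1453]
ee_rot: [-3.141, 0.0, 0.532]
wrist_force: [-0.1, -0.2, -0.2]
width: 0.0315
```

step_arm:
  increments: "0 0 .2 0 0 0;0 0 .2 0 0 0;0 0 0 0 0 0"

```text
time: 32.3
tool_pos: [0.5543, -0.1651, 0.1411]
ee_rot: [-3.141, 0.0, 0.532]
wrist_force: [0.2, 1.3, -0.2]
width: 0.0321
```

step_arm:
  increments: "0 0 .2 0 0 0;0 0 .2 0 0 0;0 0 0 0 0 0"

```text
time: 32.6
tool_pos: [0.5544, -0.1651, 0.1372]
ee_rot: [-3.141, 0.0, 0.532]
wrist_force: [-0.3, -0.4, -0.4]
width: 0.0316
```

On the stud with no side force. Continue down toward about 0.122.

step_arm:
  increments: "0 0 .2 0 0 0;0 0 .2 0 0 0;0 0 .2 0 0 0;0 0 0 0 0 0"

```text
time: 33.0
tool_pos: [0.5544, -0.1651, 0.1311]
ee_rot: [-3.141, 0.0, 0.532]
wrist_force: [-0.6, -0.1, -0.8]
width: 0.0319
```

step_arm:
  increments: "0 0 .2 0 0 0;0 0 .2 0 0 0;0 0 .1 0 0 0;0 0 0 0 0 0"

```text
time: 33.4
tool_pos: [0.5544, -0.1651, 0.1264]
ee_rot: [-3.141, 0.0, 0.532]
wrist_force: [0.9, -0.7, 0.5]
width: 0.0319
```

step_arm:
  increments: "0 0 .1 0 0 0;0 0 .1 0 0 0;0 0 0 0 0 0"

```text
time: 33.7
tool_pos: [0.5545, -0.1652, 0.1245]
ee_rot: [-3.141, 0.0, 0.532]
wrist_force: [0.5, 0.2, -0.0]
width: 0.0317
```

step_arm:
  increments: "0 0 .1 0 0 0;0 0 .05 0 0 0;0 0 0 0 0 0"

```text
time: 34.0
tool_pos: [0.5545, -0.1651, 0.123]
ee_rot: [-3.141, 0.0, 0.532]
wrist_force: [-0.3, 0.4, -0.9]
width: 0.0315
```

step_arm:
  increments: "0 0 .1 0 0 0;0 0 0 0 0 0"

```text
time: 34.2
tool_pos: [0.5545, -0.1652, 0.122]
ee_rot: [-3.141, 0.0, 0.532]
wrist_force: [0.2, 0.3, -1.0]
width: 0.0316
```

step_arm:
  increments: "0 0 .1 0 0 0;0 0 0 0 0 0"

```text
time: 34.4
tool_pos: [0.5547, -0.1652, 0.1217]
ee_rot: [3.141, -0.0, 0.532]
wrist_force: [-0.8, 0.4, 2.1]
width: 0.032
```

step_arm:
  increments: "0 0 .05 0 0 0;0 0 0 0 0 0"

```text
time: 34.6
tool_pos: [0.5547, -0.1652, 0.1216]
ee_rot: [3.141, -0.001, 0.532]
wrist_force: [-1.6, 0.9, 5.2]
width: 0.0319
```

step_arm:
  increments: "0 0 -.05 0 0 0;0 0 0 0 0 0;0 0 0 0 0 0;0 0 0 0 0 0"
  claw: -0.2

```text
time: 35.0
tool_pos: [0.5544, -0.1651, 0.1205]
ee_rot: [-3.141, 0.0, 0.532]
wrist_force: [-0.2, -0.7, -0.9]
width: 0.0557
```

step_arm:
  increments: "0 0 -.5 0 0 0;0 0 -1.5 0 0 0;0 0 -3 0 0 0;0 0 -4 0 0 0;0 0 -2 0 0 0"

```text
time: 35.5
tool_pos: [0.5559, -0.1657, 0.2368]
ee_rot: [3.136, -0.005, 0.532]
wrist_force: [-0.2, -0.7, 0.3]
width: 0.0564
```

step_arm:
  increments: "0 0 -.5 0 0 0;0 0 0 0 0 0;0 0 0 0 0 0;0 0 0 0 0 0;0 0 0 0 0 0"

```text
time: 36.0
tool_pos: [0.554, -0.165, 0.2344]
ee_rot: [-3.139, 0.002, 0.532]
wrist_force: [0.2, -0.1, 0.2]
width: 0.0565
```

Run:
```python
from h import *
o=get_obs();print(o["time"],o["tool_pos"],o["ee_rot"],o["width"])
im=snapshot("wrist");m=cv2.inRange(cv2.cvtColor(im,cv2.COLOR_RGB2HSV),(12,90,40),(38,255,255))
a=[.5545,-.165]
print(proj("wrist",[[*a,.14],[*a,.148],[*a,.17]],o).round(1))
n,l,s,c=cv2.connectedComponentsWithStats(m)
for i in range(1,n):
  if s[i,4]>40:
    b=s[i];u=(b[0]+b[2]/2-.5,b[1]+b[3]/2-.5);print(b,u,atz("wrist",u,.144,o))
q=np.array([[a[0]+.017*np.cos(t),a[1]+.017*np.sin(t),.148] for t in np.linspace(0,6.28,60)]);q=proj("wrist",q,o);print(q.min(0),q.max(0))
cv2.imwrite("pics/w11.png",im[...,::-1])
```

```text
36.0 [ 0.55396587 -0.16495642  0.23440743] [-3.13905712e+00  1.85324853e-03  5.31781280e-01] 0.056545409051752614
[[284.2 205. ]
 [284.2 206.9]
 [284.1 212.6]]
[ 227  128  122  110 3834] (np.float64(287.5), np.float64(182.5)) [ 0.57602959 -0.15596881  0.144     ]
[268 191  35  34 570] (np.float64(285.0), np.float64(207.5)) [ 0.55356111 -0.16644818  0.144     ]
[154 285  26  63 866] (np.float64(166.5), np.float64(316.0)) [ 0.38290978 -0.1169642   0.144     ]
[389 286  26  62 821] (np.float64(401.5), np.float64(316.5)) [ 0.51293933 -0.33795363  0.144     ]
[ 170  357  345   20 3269] (np.float64(342.0), np.float64(366.5)) [ 0.42566344 -0.31771984  0.144     ]
[266.59843648 189.53168239] [301.80743877 223.7986048 ]
```

```bash
python3 -c "
from bench import *
print(close_job())"
```

```text
the job is handed in; nothing more can be done
None
```

The yoke is home on the shoulder with its teeth meshed, and the washer lies on the web round the stud. I handed the job in at about 36 s; it gave no verdict.

**Yoke:** I read the tooth angle from the wrist picture (about 8° mod 45°) and lined the yoke up before lowering it. It meshed straight away, so no rocking was needed. It went down with no added force and touched the shoulder 0.1001 m above its tray grasp height, against 0.100 m expected, with about 8 N of pressing force at most.

**Washer:** The first grasp missed because the fingertips end about 19 mm short of the reported TCP. I saw this in the pictures, went lower and gripped it. The opening then read 31.6 mm instead of the 34 mm diameter, which I did not explain, but the washer was held level and centred. It went down the stud with no side force and touched at a TCP height of 0.1217 m, exactly as worked out.

**Last check:** After I let go, the washer's outline in the wrist picture matched a flat washer on the web to within 1.5 pixels, about 1–1.5 mm. I measured this from the picture data, because the 12 allowed views were used up. The gripper was then above the parts and touching nothing.

The nut, tape and jar looked undisturbed in the last pictures that showed them. I did not measure them, or the wrench, again at the end.

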